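# Find the tired leaf spring and mark it

### The arm

A 6-joint arm with a two-finger parallel gripper is mounted at the origin on the work surface. World frame = base frame: x ahead of the robot, y to its left, z up, the work surface at z = 0. Lengths are in m, angles in degrees, forces in N, time in s.
With the tool pointing down it reaches from about 0.4 to 0.825 m from the base axis. Payload 7 kg.
Tool frame: the origin (TCP) lies midway between the tips of the shut fingers; the grasp point (between the pads) lies r.grip_depth behind it (r.grip_depth is the distance from the TCP to the grasp point, in m); z points along the fingers, y is the direction in which the jaws open and shut (so a half turn about z gives the same grasp; the last joint's range is limited). The gripper opens to 88 mm and grips with 3 to 60 N. Pads are 19 mm wide; open, the fingers measure 130 mm over their backs; the gripper's body (78 mm by 193 mm) begins 47 mm behind the grasp point.
Start: joints at [82.569, 20.546, 0.682, 0, -70.136, -16.507], TCP at [0.274, 0.617, 0.227] pointing down, gripper open.
Joint ranges: [-176.03, 176.03], [-82.01, 121.73], [-58.28, 71.71], [-173.87, 95.51], [-174.79, -0.11], [-173.66, 173.66]. Speed limits (degrees/s): [136.94, 136.94, 172.46, 180, 180, 180].

### API

Orientations are given as [roll, pitch, yaw] about the fixed x, y, z axes, in that order (R = Rz(yaw) Ry(pitch) Rx(roll)).
In Python, from plant import r, imaging, close_job gives the robot as it stands.
- The arm moves only by the tool step_arm, never from a script. Its argument "commands" is a list of rows, each a list of 2 entries, a list of its own where there are three numbers: the shift along the tool's x, y, z in mm, then the turn about the tool's z in degrees. In form: [[[x, y, z], twist], ...]. A call has 1 to 20 rows; each row shifts and turns the commanded pose from where the row before left it, along the tool's axes as they then stand; what a row does not reach is not made up. A row lasts 1/8 s, in which the tool goes at most 62.5 mm and 10.7 degrees, less where a joint would pass 70% of its speed; a pose out of reach is approached as far as the arm can. A call with a gripper value outside its range is refused whole. "gripper" is the closure, from 0 (fully open) to 1 (shut), set as the call begins (left out, the last holds). The fingers move at their own pace and stop on an object; "grip_force" is the grip in N (left out, the last holds). Time passes only in rows, so rows that do not move let the fingers close. It gives the time, the measured TCP pose, the force and the opening at its end, in the units of the state.
- r.get_state(): the state, without advancing time (a new reading comes with each control period).
- imaging.capture(name): name is "scene" or "side" or "wrist"; returns a dict with "img" (400x640x3 uint8, red, green, blue), "z_map" (400x640 float32, m along the optical axis (not along the pixel's ray), 0 where there is no reading), "vfov" (degrees; the focal length in pixels is half the picture's height over the tangent of half this angle, whatever the lens; pixels are square), "cx", "cy" (the principal point, pixels), "D" ([k1, k2, p1, p2, k3] as OpenCV has them; the pictures are not rectified), "extrinsics" (4x4, takes a point from camera to world coordinates); the wrist camera has in their place "T_tool_cam" (4x4, takes a point from camera to tool coordinates, whose origin is the TCP and whose axes are the flange's). Camera axes: x right, y down, z forward; pixel columns grow to the right and rows downward; lengths in m; the calibration is good to about 2 mm. A picture is of the moment at which its call begins: read the wrist's pose just before it.
- close_job(): hands the job in, once; it reports no verdict.
The state is a dict: "time_s": time; "joints": joint angles; "qd": joint speeds; "joint_torque": joint torques, N m; "tcp_pos": TCP position; "eef_rot": TCP orientation; "contact_force": force on the tool from outside, world axes, zero at the start; "moment": the same for the moment, N m; "gripper_width": finger opening in m.
Only numpy, scipy, OpenCV 4.12 (cv2) and the standard library are available. Lean on these libraries where they do the work, as an engineer would, in place of code of your own. Each camera call takes 0.05 s, during which the arm holds its last target.

### The job

One of the three clamped leaf springs on the test fixture has gone soft. Beginning with the spring beside the yellow bar and working across, press each free tip gently with the closed fingers right down onto its stop, never with more than about 20 N, and feel how stiff it is. Then set the red plug upright and fully home in the hole in front of the softest spring, let go of it, and leave the green plug and everything else on the bench alone.

Things in the scene. Friction and masses are not known exactly. Their poses are not given: they have to be found in the camera images.
- fixture: spring test fixture fixed to the bench: aluminium base 210 x 260 x 20 mm with three look-alike steel leaf springs side by side, 65 mm apart, a yellow bar (50 mm high) along one edge and a steel strip with three holes (top 35 mm above the bench) in front of the free tips. Origin on the bench under its middle; own x points from the tips towards the clamps, own y from spring 3 to spring 1 (yellow bar)
- clamp_row (a point): middle of the row of three blue-topped clamps, at the leaves' height. Each clamp grips the far end of one level leaf and stands about 20 mm above it; the leaf (20 mm wide, 4 mm thick) juts 112 mm out of the clamp towards the strip, and its press pad lies 100 mm from the clamp
- tip1 (a point): top of the brass press pad (19 mm across) on the free tip of spring 1, next to the yellow bar, at rest, by the drawing 62 mm above the bench. Hand-shimmed: the real pad may be up to 4 mm higher or lower; sideways true. The tip goes 12 mm down to a firm rubber-capped stop, force growing evenly with travel; on the stop it rises steeply, 10 N or more per mm. Over 22 N damages a leaf
- tip2 (a point): the same point of spring 2, the middle one (own height error of up to 4 mm, same travel). Two of the three springs are sound: 7 to 10 N on the pad takes them to the stop. One, in any place, is tired and needs only about half of that
- tip3 (a point): the same point of spring 3, farthest from the yellow bar (own height error of up to 4 mm, same travel)
- hole1 (a point): centre of the mouth of the hole in front of spring 1, next to the yellow bar: 22 mm wide, 28 mm deep, chamfered, in the strip's top (35 mm above the bench), 77 mm in front of the pad
- hole2 (a point): centre of the mouth of the hole in front of spring 2, the middle one: 22 mm wide, 28 mm deep, chamfered, in the strip's top (35 mm above the bench), 77 mm in front of the pad
- hole3 (a point): centre of the mouth of the hole in front of spring 3, farthest from the yellow bar: 22 mm wide, 28 mm deep, chamfered, in the strip's top (35 mm above the bench), 77 mm in front of the pad
- red_head (a point): middle of the head of the red plug (reject marker): loose, 50 mm tall, 45 g; shank 16 mm across and 22 mm long below, round head 30 mm across and 28 mm high above. The point is on the axis, 14 mm above the head's underside, which rests on the holder's top at first (wooden holder 60 x 150 x 35 mm, two 22 mm holes 80 mm apart) and on the strip's top when home
- green_head (a point): middle of the head of the green plug (not needed): loose, 50 mm tall, 45 g; shank 16 mm across and 22 mm long below, round head 30 mm across and 28 mm high above. The point is on the axis, 14 mm above the head's underside, which rests on the holder's top at first (wooden holder 60 x 150 x 35 mm, two 22 mm holes 80 mm apart) and on the strip's top when home
- spray: white bottle with a blue cap, 76 mm across, 200 mm tall; bystander, origin at its underside
- screwdriver: screwdriver lying on the bench; bystander, origin at its underside
- hammer: hammer lying on the bench; bystander, origin at its underside
- rivets: small jar with a yellow cap, 60 mm across, 70 mm tall; bystander, origin at its underside
- muffs: red ear defenders with a black headband, about 180 x 170 x 40 mm, lying flat; bystander, origin at its underside
- skin_plate: drilled aluminium sheet, 160 x 110 x 6 mm, lying flat; bystander, origin at its underside

How it is judged:
By the outcome, as a careful person would: the job done as asked, in the order asked, and still so for the second after the job is handed in, with the robot touching nothing.
It also fails if it takes over 67 s, if anything falls off the work surface, if the arm or the gripper's body presses on something with over 40 N, if the wrist force passes 120 N, or if a joint passes its speed limit or range.

## Working session

There is one attempt and no reset: what is moved stays moved. The work goes in short steps, Python scripts to look and compute and a tool call to move; the robot and the scene stay as the last step left them, time stands still between calls to the robot, and variables do not carry over. Pictures are saved under pics/ and viewed, and the job is handed in when it is done.

Besides the shell and the picture viewer there is one more tool, called after "Request:" in YAML: its name, and indented under it one key for each argument. step_arm: Moves the arm, as the interface text tells. Its arguments: {"type":"object","properties":{"commands":{"type":"array","items":{"type":"array"}},"gripper":{"type":"number"},"grip_force":{"type":"number"}},"required":["commands"]}

```bash
mkdir -p pics; ls
cat > h.py <<'E'
import numpy as np, cv2, pickle
from plant import r, imaging
def snap(n,f):
    st=r.get_state(); c=imaging.capture(n); c['st']=st
    cv2.imwrite(f'pics/{f}.png',c['img'][:,:,::-1]); pickle.dump(c,open(f'{f}.pkl','wb')); return c
def load(f): return pickle.load(open(f'{f}.pkl','rb'))
def Rm(e):
    from scipy.spatial.transform import Rotation as R
    return R.from_euler('xyz',e,degrees=True).as_matrix()
def ext(c):
    if 'extrinsics' in c: return np.array(c['extrinsics'])
    T=np.eye(4);T[:3,:3]=Rm(c['st']['eef_rot']);T[:3,3]=c['st']['tcp_pos'];return T@np.array(c['T_tool_cam'])
def K(c):
    f=200/np.tan(np.radians(c['vfov'])/2);return np.array([[f,0,c['cx']],[0,f,c['cy']],[0,0,1]])
def ray(c,u,v):
    p=cv2.undistortPoints(np.array([[[u,v]]],float),K(c),np.array(c['D'],float))[0,0];return np.array([p[0],p[1],1.])
def atz(c,u,v,z):
    T=ext(c);d=T[:3,:3]@ray(c,u,v);o=T[:3,3];return o+d*(z-o[2])/d[2]
def dep(c,u,v):
    T=ext(c);z=c['z_map'][int(round(v)),int(round(u))];return T[:3,:3]@(ray(c,u,v)*z)+T[:3,3]
def crop(c,f,x0,y0,x1,y1,s):
    cv2.imwrite(f'pics/{f}.png',cv2.resize(c['img'][y0:y1,x0:x1,::-1],None,fx=s,fy=s,interpolation=cv2.INTER_CUBIC))
E
python3 - <<'E'
from h import *
for n in ['scene','side','wrist']: c=snap(n,n+'0'); print(n,ext(c).round(3).tolist(),c['vfov'])
print(r.get_state(),r.grip_depth)
E
```

```text
pics
scene [[-0.844, 0.323, -0.427, 0.94], [0.536, 0.484, -0.692, 0.683], [-0.017, -0.813, -0.582, 0.697], [0.0, 0.0, 0.0, 1.0]] 57.64303637602057
side [[-0.953, -0.207, 0.22, 0.111], [-0.301, 0.614, -0.73, 1.254], [0.016, -0.762, -0.647, 1.231], [0.0, 0.0, 0.0, 1.0]] 44.78498767046619
wrist [[-0.406, -0.876, -0.26, 0.343], [-0.914, 0.39, 0.113, 0.585], [0.002, 0.283, -0.959, 0.384], [0.0, 0.0, 0.0, 1.0]] 69.33300517994788
{'time_s': 0.15, 'joints': array([ 8.25703392e+01,  2.05817105e+01,  6.46331132e-01, -1.24722376e-02,
       -7.01382051e+01, -1.65092970e+01]), 'qd': array([-0.05124967, -0.11521248,  0.16047273,  0.08501548, -0.00654862,
        0.0764053 ]), 'joint_torque': array([-1.71794090e-03, -5.83277500e+01,  2.93292493e+01,  7.00122178e+00,
        8.74789635e-03, -1.13812002e-04]), 'tcp_pos': array([0.27375108, 0.61658665, 0.22585192]), 'eef_rot': array([ 1.79926117e+02, -9.66918981e-03, -2.39431966e+01]), 'contact_force': array([-0.08897546,  0.84705752,  0.71730799]), 'moment': array([-0.05966684, -0.04664844,  0.00130798]), 'gripper_width': 0.0875963353839616} 0.0188
```

View pics/scene0.png

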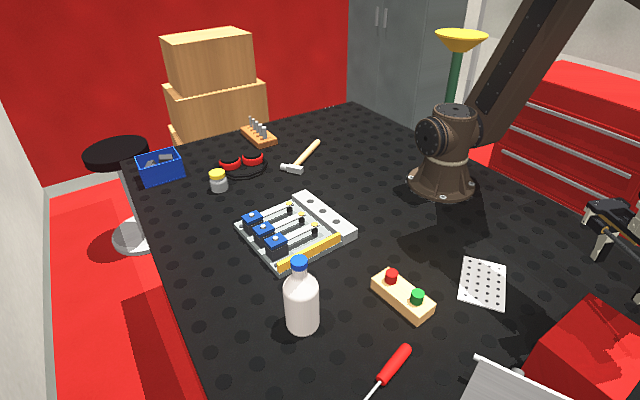

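View pics/side0.png

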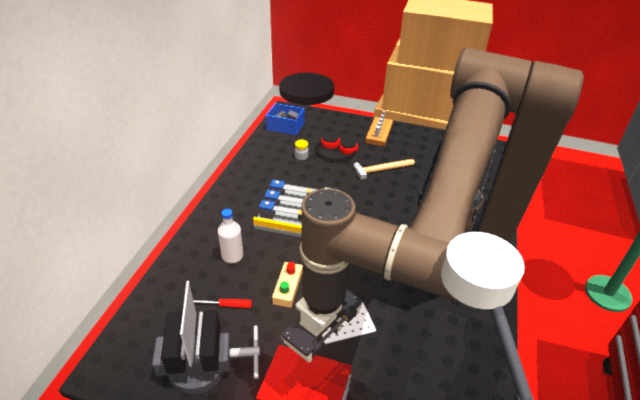

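View pics/wrist0.png

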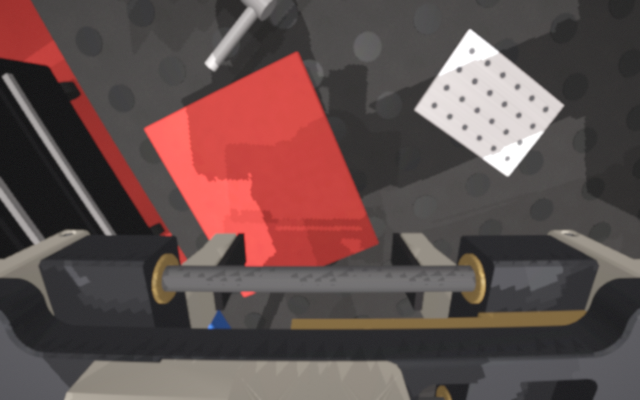

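Run:
```python
from h import *
c=load('scene0'); crop(c,'s0a',225,180,365,280,5.7); crop(c,'s0b',365,250,445,330,7)
```

```text
(no output)
```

View pics/s0a.png

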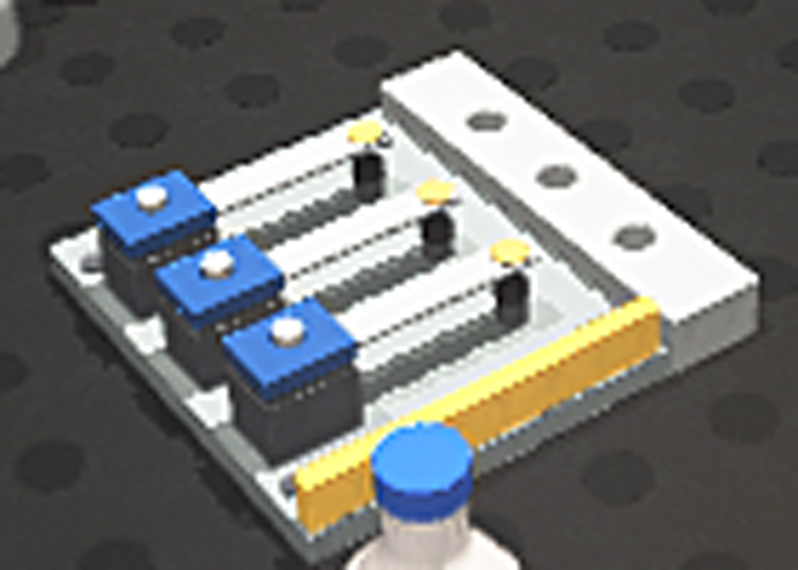

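View pics/s0b.png

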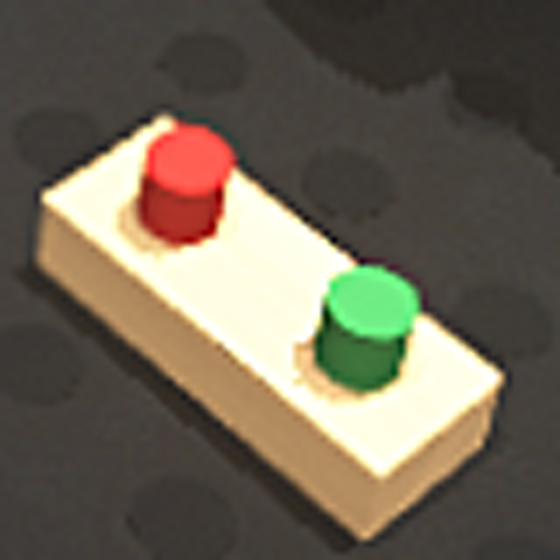

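Run:
```python
from h import *
c=load('scene0')
P={}
def go(n,x,y,x0,y0,s,z):
    u,v=(x+.5)/s-.5+x0,(y+.5)/s-.5+y0
    p=atz(c,u,v,z);P[n]=p;print(n,round(u,1),round(v,1),p.round(4),dep(c,u,v).round(4))
for i,(x,y) in enumerate([(511,250),(435,190),(365,131)],1): go(f't{i}',x,y,225,180,5.7,.062)
for i,(x,y) in enumerate([(634,237),(557,176),(487,121)],1): go(f'h{i}',x,y,225,180,5.7,.035)
go('red',191,160,365,250,7,.063);go('green',374,302,365,250,7,.063)
n=lambda a,b:(np.linalg.norm(P[a][:2]-P[b][:2]).round(4),np.degrees(np.arctan2(*(P[b]-P[a])[[1,0]])).round(1))
for a,b in [('t3','t1'),('h3','h1'),('h1','t1'),('h2','t2'),('h3','t3'),('red','green')]: print(a,b,n(a,b))
```

```text
t1 314.2 223.4 [0.5318 0.0086 0.062 ] [0.5323 0.0093 0.0627]
t2 300.9 212.9 [ 0.5382 -0.0538  0.062 ] [ 0.5375 -0.0551  0.0608]
t3 288.6 202.6 [ 0.543  -0.1187  0.062 ] [ 0.5422 -0.1203  0.0607]
h1 335.8 221.2 [0.4563 0.0058 0.035 ] [ 0.4502 -0.0028  0.0266]
h2 322.3 210.5 [ 0.4607 -0.0597  0.035 ] [ 0.4542 -0.0696  0.0261]
h3 310.0 200.8 [ 0.4652 -0.1236  0.035 ] [ 0.459  -0.1341  0.0264]
red 391.9 272.4 [0.4776 0.2676 0.063 ] [0.4768 0.2668 0.0619]
green 418.0 292.7 [0.4705 0.3467 0.063 ] [0.4705 0.3467 0.063 ]
t3 t1 (np.float64(0.1278), np.float64(95.0))
h3 h1 (np.float64(0.1297), np.float64(93.9))
h1 t1 (np.float64(0.0755), np.float64(2.1))
h2 t2 (np.float64(0.0777), np.float64(4.3))
h3 t3 (np.float64(0.0779), np.float64(3.6))
red green (np.float64(0.0795), np.float64(95.1))
```

Run:
```python
from h import *
c=load('scene0')
print(atz(c,299,263,.2),dep(c,299,263),dep(c,302,310))
f=np.radians(4.2)
ux=np.array([np.cos(f),np.sin(f)]);uy=np.array([-np.sin(f),np.cos(f)])
P={'t':[[.5318,.0086],[.5382,-.0538],[.543,-.1187]],'h':[[.4563,.0058],[.4607,-.0597],[.4652,-.1236]]}
ct=np.mean(P['t'],0);ch=np.mean(P['h'],0);m=(ct+ch)/2
for k in (1,2,3):
  print(k,(m+ux*.0385+uy*.065*(2-k)).round(4),(m-ux*.0385+uy*.065*(2-k)).round(4))
t1=m+ux*.0385+uy*.065
d=t1-np.array([.27375,.61659])
y=np.radians(-23.94)
print('tool xy before twist',d@[np.cos(y),np.sin(y)]*1e3,d@[np.sin(y),-np.cos(y)]*1e3)
```

```text
[0.70877823 0.24095017 0.2       ] [0.7089815  0.2413389  0.20043754] [0.72190235 0.26594264 0.09408646]
1 [0.5328 0.0107] [0.456  0.0051]
2 [ 0.5376 -0.0541] [ 0.4608 -0.0597]
3 [ 0.5424 -0.1189] [ 0.4656 -0.1245]
tool xy before twist 482.6367679162228 448.59268717213916
```

Request:
step_arm:
  commands:
    - [[0,0,0],-9.4]
    - [[0,0,0],-9.4]
    - [[0,0,0],-9.3]
    - [[15.3,44.5,0],0]
    - [[15.3,44.5,0],0]
    - [[15.3,44.5,0],0]
    - [[15.3,44.5,0],0]
    - [[15.3,44.5,0],0]
    - [[15.3,44.5,0],0]
    - [[15.3,44.5,0],0]
    - [[15.3,44.5,0],0]
    - [[15.3,44.5,0],0]
    - [[15.3,44.5,0],0]
    - [[15.3,44.5,0],0]
    - [[15.3,44.5,0],0]
    - [[15.3,44.5,0],0]
    - [[15.3,44.5,0],0]
    - [[0,0,0],0]
  gripper: 1
  grip_force: 20

```text
time_s: 2.4
tcp_pos: [0.5331, 0.0086, 0.226]
eef_rot: [180.0, 0.1, 3.9]
contact_force: [-0.6, 0.2, -0.2]
gripper_width: 0.0004
```

Run:
```python
from h import *
c=snap('wrist','w1');s=snap('scene','s1');crop(s,'s1a',225,80,425,280,4)
print(r.get_state()['contact_force'],r.get_state()['joints'])
print(ext(c).round(3))
```

```text
[ 0.35054741 -0.14217422 -0.58098451] [ 2.22388308e+01  7.16331862e+00 -1.72277882e+01 -1.30958153e-02
 -6.56518058e+01  7.18353651e+01]
[[ 0.069 -0.956 -0.284  0.609]
 [-0.998 -0.066 -0.021  0.013]
 [ 0.001  0.285 -0.959  0.384]
 [ 0.     0.     0.     1.   ]]
```

View pics/w1.png

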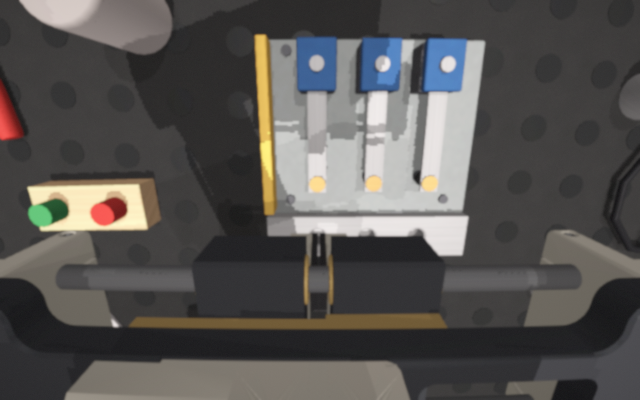

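View pics/s1a.png

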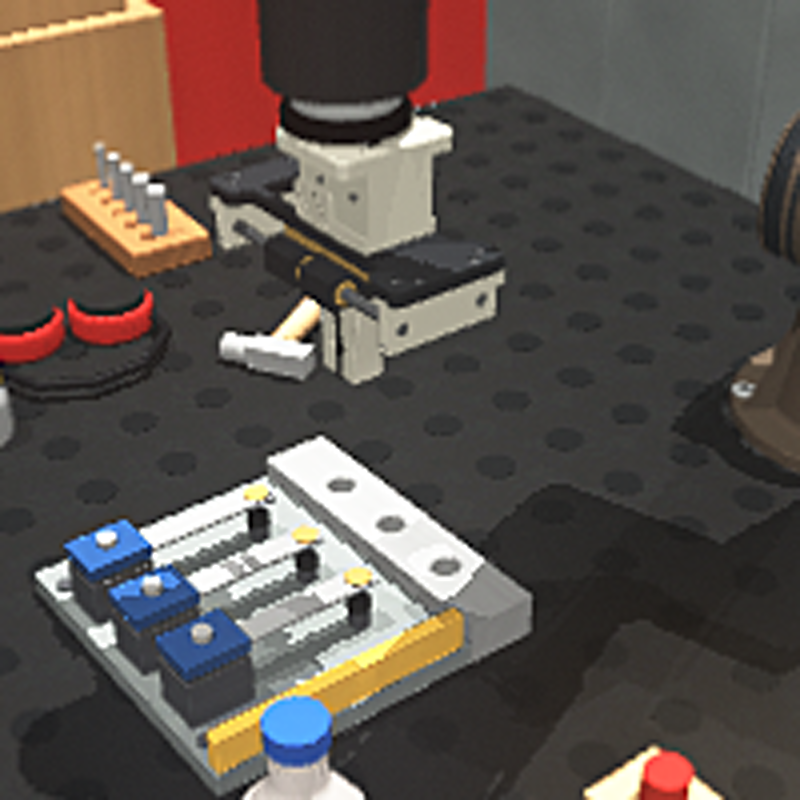

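Run:
```python
from h import *
c=load('w1')
for u,v in [(317,184),(373,184),(430,184)]: print(atz(c,u,v,.062).round(4),dep(c,u,v).round(4))
print('red',atz(c,113,209,.063),dep(c,113,209)); crop(c,'w1a',20,170,180,250,5);crop(c,'w1b',260,150,480,260,3.6)
s=load('s1')
for k,(x,y) in enumerate([(357,577),(305,535),(257,494)]): u,v=(x+.5)/4-.5+225,(y+.5)/4-.5+80; print(atz(s,u,v,.062).round(4),dep(s,u,v).round(4))
```

```text
[0.5316 0.0087 0.062 ] [0.5321 0.0088 0.0638]
[ 0.5361 -0.0553  0.062 ] [ 0.5358 -0.0555  0.0608]
[ 0.5407 -0.121   0.062 ] [ 0.5402 -0.1219  0.06  ]
red [0.48496913 0.24956263 0.063     ] [0.48359405 0.25218612 0.05943797]
[0.5336 0.0096 0.062 ] [0.5346 0.0111 0.0634]
[ 0.5394 -0.0519  0.062 ] [ 0.538  -0.0544  0.0599]
[ 0.5437 -0.1158  0.062 ] [ 0.5434 -0.1165  0.0615]
```

View pics/w1a.png

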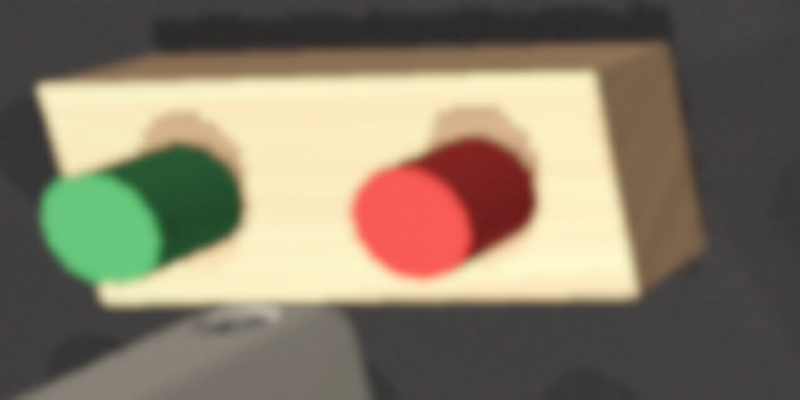

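View pics/w1b.png

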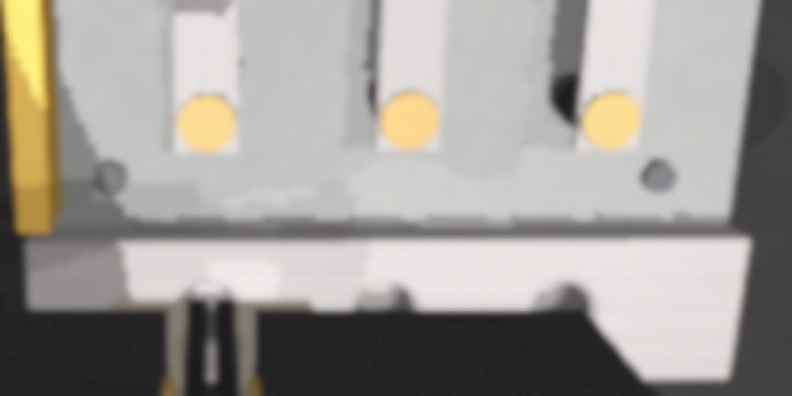

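Request:
step_arm:
  commands:
    - [[0,0,40],0]
    - [[0,0,50],0]
    - [[0,0,40],0]
    - [[0,0,18],0]
    - [[0,0,6],0]
    - [[0,0,0],0]
    - [[0,0,0],0]

```text
time_s: 3.38
tcp_pos: [0.5334, 0.0116, 0.0736]
eef_rot: [-180.0, -0.1, 4.2]
contact_force: [0.1, 1.1, -1.0]
gripper_width: 0.0007
```

Request:
step_arm:
  commands:
    - [[0,0,1],0]
    - [[0,0,1],0]
    - [[0,0,1],0]
    - [[0,0,1],0]
    - [[0,0,0],0]

```text
time_s: 4.0
tcp_pos: [0.5327, 0.011, 0.0684]
eef_rot: [180.0, 0.0, 4.2]
contact_force: [-0.9, -0.1, -0.2]
gripper_width: 0.0003
```

Request:
step_arm:
  commands:
    - [[0,0,1],0]
    - [[0,0,1],0]
    - [[0,0,1],0]
    - [[0,0,1],0]
    - [[0,0,0],0]

```text
time_s: 4.62
tcp_pos: [0.5327, 0.0111, 0.0644]
eef_rot: [180.0, 0.0, 4.2]
contact_force: [1.7, -0.1, -0.6]
gripper_width: 0.0008
```

Request:
step_arm:
  commands:
    - [[0,0,1],0]
    - [[0,0,1],0]
    - [[0,0,1],0]
    - [[0,0,1],0]
    - [[0,0,0],0]

```text
time_s: 5.25
tcp_pos: [0.5328, 0.0111, 0.0606]
eef_rot: [-180.0, -0.0, 4.2]
contact_force: [-0.8, 0.2, 2.1]
gripper_width: 0.0008
```

Request:
step_arm:
  commands:
    - [[0,0,1],0]
    - [[0,0,1],0]
    - [[0,0,1],0]
    - [[0,0,1],0]
    - [[0,0,0],0]

```text
time_s: 5.88
tcp_pos: [0.5329, 0.0111, 0.0567]
eef_rot: [180.0, -0.0, 4.2]
contact_force: [-1.0, -0.2, 5.8]
gripper_width: 0.0004
```

```bash
python3 -c "
from h import *
for i in range(2):
  s=r.get_state();print(s['time_s'],s['tcp_pos'],s['contact_force'])"
```

```text
5.875 [0.53294821 0.01112149 0.05671846] [-1.02004174 -0.15849961  5.75011659]
5.875 [0.53294821 0.01112149 0.05671846] [-1.02004174 -0.15849961  5.75011659]
```

Request:
step_arm:
  commands:
    - [[0,0,1],0]
    - [[0,0,1],0]
    - [[0,0,0],0]

```text
time_s: 6.25
tcp_pos: [0.5331, 0.0111, 0.0549]
eef_rot: [180.0, -0.0, 4.2]
contact_force: [-1.3, -0.3, 8.0]
gripper_width: 0.0008
```

Request:
step_arm:
  commands:
    - [[0,0,0.5],0]
    - [[0,0,0.5],0]
    - [[0,0,0],0]

```text
time_s: 6.62
tcp_pos: [0.5332, 0.0111, 0.054]
eef_rot: [180.0, -0.0, 4.2]
contact_force: [-2.3, 0.7, 7.3]
gripper_width: 0.0005
```

Request:
step_arm:
  commands:
    - [[0,0,0.5],0]
    - [[0,0,0],0]

```text
time_s: 6.88
tcp_pos: [0.5332, 0.0112, 0.0536]
eef_rot: [180.0, -0.1, 4.2]
contact_force: [-1.5, -0.4, 8.6]
gripper_width: 0.0009
```

Request:
step_arm:
  commands:
    - [[0,0,0.5],0]
    - [[0,0,0],0]

```text
time_s: 7.12
tcp_pos: [0.5333, 0.0112, 0.0532]
eef_rot: [180.0, -0.1, 4.2]
contact_force: [-1.6, -0.1, 9.4]
gripper_width: 0.0006
```

Request:
step_arm:
  commands:
    - [[0,0,0.5],0]
    - [[0,0,0],0]

```text
time_s: 7.38
tcp_pos: [0.5333, 0.0112, 0.0527]
eef_rot: [180.0, -0.1, 4.2]
contact_force: [-1.2, -0.4, 8.7]
gripper_width: 0.0004
```

Request:
step_arm:
  commands:
    - [[0,0,0.4],0]
    - [[0,0,0],0]

```text
time_s: 7.62
tcp_pos: [0.5333, 0.0112, 0.0523]
eef_rot: [180.0, -0.1, 4.2]
contact_force: [-1.1, -0.2, 10.2]
gripper_width: 0.0004
```

Request:
step_arm:
  commands:
    - [[0,0,0.4],0]
    - [[0,0,0],0]

```text
time_s: 7.88
tcp_pos: [0.5334, 0.0112, 0.0522]
eef_rot: [180.0, -0.1, 4.2]
contact_force: [-2.5, -0.3, 11.4]
gripper_width: 0.0004
```

Request:
step_arm:
  commands:
    - [[0,0,0.3],0]
    - [[0,0,0],0]

```text
time_s: 8.12
tcp_pos: [0.5334, 0.0112, 0.0521]
eef_rot: [180.0, -0.1, 4.2]
contact_force: [-3.0, -0.2, 13.5]
gripper_width: 0.0006
```

Request:
step_arm:
  commands:
    - [[0,0,0.2],0]
    - [[0,0,0],0]

```text
time_s: 8.38
tcp_pos: [0.5334, 0.0112, 0.052]
eef_rot: [180.0, -0.1, 4.2]
contact_force: [-4.1, 0.3, 15.2]
gripper_width: 0.0001
```

Request:
step_arm:
  commands:
    - [[0,0,-4],0]
    - [[0,0,-10],0]
    - [[0,0,-12],0]
    - [[0,20,0],0]
    - [[-0.5,26,0],0]
    - [[0,20,0],0]
    - [[0,0,4],0]
    - [[0,0,4],0]
    - [[0,0,0],0]
    - [[0,0,0],0]

```text
time_s: 9.62
tcp_pos: [0.5371, -0.0543, 0.0688]
eef_rot: [180.0, 0.0, 4.2]
contact_force: [-0.6, 0.2, 0.6]
gripper_width: 0.0009
```

Request:
step_arm:
  commands:
    - [[0,0,1],0]
    - [[0,0,1],0]
    - [[0,0,1],0]
    - [[0,0,1],0]
    - [[0,0,0],0]

```text
time_s: 10.25
tcp_pos: [0.5369, -0.0548, 0.0647]
eef_rot: [180.0, 0.0, 4.2]
contact_force: [-0.1, -0.5, 0.6]
gripper_width: 0.0005
```

Request:
step_arm:
  commands:
    - [[0,0,1],0]
    - [[0,0,1],0]
    - [[0,0,1],0]
    - [[0,0,1],0]
    - [[0,0,0],0]

```text
time_s: 10.88
tcp_pos: [0.537, -0.0548, 0.0607]
eef_rot: [180.0, 0.0, 4.2]
contact_force: [-0.4, -0.2, 0.0]
gripper_width: 0.0007
```

Request:
step_arm:
  commands:
    - [[0,0,1],0]
    - [[0,0,1],0]
    - [[0,0,1],0]
    - [[0,0,1],0]
    - [[0,0,0],0]

```text
time_s: 11.5
tcp_pos: [0.5371, -0.0548, 0.0568]
eef_rot: [180.0, -0.0, 4.2]
contact_force: [-0.9, 0.5, 3.6]
gripper_width: 0.0008
```

Request:
step_arm:
  commands:
    - [[0,0,1],0]
    - [[0,0,1],0]
    - [[0,0,1],0]
    - [[0,0,0],0]
    - [[0,0,0],0]

```text
time_s: 12.12
tcp_pos: [0.5372, -0.0548, 0.0539]
eef_rot: [180.0, -0.0, 4.2]
contact_force: [-1.6, 0.6, 5.1]
gripper_width: 0.0004
```

Request:
step_arm:
  commands:
    - [[0,0,1],0]
    - [[0,0,1],0]
    - [[0,0,0],0]

```text
time_s: 12.5
tcp_pos: [0.5373, -0.0547, 0.0521]
eef_rot: [180.0, -0.0, 4.2]
contact_force: [-2.4, 0.2, 6.9]
gripper_width: 0.0003
```

Request:
step_arm:
  commands:
    - [[0,0,0.5],0]
    - [[0,0,0.5],0]
    - [[0,0,0],0]

```text
time_s: 12.88
tcp_pos: [0.5374, -0.0547, 0.0512]
eef_rot: [180.0, -0.0, 4.2]
contact_force: [-2.1, 0.6, 6.7]
gripper_width: 0.0002
```

Request:
step_arm:
  commands:
    - [[0,0,0.5],0]
    - [[0,0,0],0]
    - [[0,0,0],0]

```text
time_s: 13.25
tcp_pos: [0.5374, -0.0547, 0.0507]
eef_rot: [180.0, -0.0, 4.2]
contact_force: [-1.4, 0.1, 8.7]
gripper_width: 0.0006
```

Request:
step_arm:
  commands:
    - [[0,0,0.5],0]
    - [[0,0,0],0]

```text
time_s: 13.5
tcp_pos: [0.5375, -0.0547, 0.0503]
eef_rot: [180.0, -0.1, 4.2]
contact_force: [-1.7, 1.1, 8.2]
gripper_width: 0.0003
```

Request:
step_arm:
  commands:
    - [[0,0,0.5],0]
    - [[0,0,0],0]

```text
time_s: 13.75
tcp_pos: [0.5375, -0.0547, 0.0498]
eef_rot: [180.0, -0.1, 4.2]
contact_force: [-2.3, -0.0, 8.8]
gripper_width: 0.0005
```

Request:
step_arm:
  commands:
    - [[0,0,0.5],0]
    - [[0,0,0],0]

```text
time_s: 14.0
tcp_pos: [0.5376, -0.0547, 0.0495]
eef_rot: [180.0, -0.1, 4.2]
contact_force: [-3.1, 0.6, 9.7]
gripper_width: 0.0004
```

Request:
step_arm:
  commands:
    - [[0,0,0.4],0]
    - [[0,0,0],0]

```text
time_s: 14.25
tcp_pos: [0.5376, -0.0548, 0.0493]
eef_rot: [180.0, -0.1, 4.2]
contact_force: [-3.7, 1.0, 11.9]
gripper_width: 0.0002
```

Request:
step_arm:
  commands:
    - [[0,0,0.3],0]
    - [[0,0,0],0]

```text
time_s: 14.5
tcp_pos: [0.5376, -0.0548, 0.0492]
eef_rot: [180.0, -0.1, 4.2]
contact_force: [-3.9, -0.2, 14.6]
gripper_width: 0.0001
```

Request:
step_arm:
  commands:
    - [[0,0,0.2],0]
    - [[0,0,0],0]

```text
time_s: 14.75
tcp_pos: [0.5376, -0.0548, 0.0491]
eef_rot: [180.0, -0.1, 4.2]
contact_force: [-5.5, 0.6, 16.1]
gripper_width: 0.0004
```

Request:
step_arm:
  commands:
    - [[0,0,-4],0]
    - [[0,0,-10],0]
    - [[0,0,-12],0]
    - [[0,19,-3],0]
    - [[0,26,0],0]
    - [[0,20,0],0]
    - [[0,0,4],0]
    - [[0,0,4],0]
    - [[0,0,0],0]
    - [[0,0,0],0]

```text
time_s: 16.0
tcp_pos: [0.5418, -0.1192, 0.0689]
eef_rot: [180.0, 0.0, 4.2]
contact_force: [0.1, 0.3, -0.8]
gripper_width: 0.0006
```

Request:
step_arm:
  commands:
    - [[0,0,1],0]
    - [[0,0,1],0]
    - [[0,0,1],0]
    - [[0,0,1],0]
    - [[0,0,0],0]

```text
time_s: 16.62
tcp_pos: [0.5417, -0.1196, 0.0648]
eef_rot: [180.0, 0.0, 4.2]
contact_force: [0.7, -0.6, 0.7]
gripper_width: 0.0002
```

Request:
step_arm:
  commands:
    - [[0,0,1],0]
    - [[0,0,1],0]
    - [[0,0,1],0]
    - [[0,0,1],0]
    - [[0,0,0],0]

```text
time_s: 17.25
tcp_pos: [0.5417, -0.1196, 0.0608]
eef_rot: [180.0, 0.0, 4.2]
contact_force: [0.4, 0.5, -1.0]
gripper_width: 0.0005
```

Request:
step_arm:
  commands:
    - [[0,0,1],0]
    - [[0,0,1],0]
    - [[0,0,1],0]
    - [[0,0,1],0]
    - [[0,0,0],0]

```text
time_s: 17.88
tcp_pos: [0.5418, -0.1196, 0.0569]
eef_rot: [180.0, -0.0, 4.2]
contact_force: [-0.5, 0.0, 2.4]
gripper_width: 0.0001
```

Request:
step_arm:
  commands:
    - [[0,0,1],0]
    - [[0,0,1],0]
    - [[0,0,1],0]
    - [[0,0,0],0]
    - [[0,0,0],0]

```text
time_s: 18.5
tcp_pos: [0.5419, -0.1196, 0.054]
eef_rot: [180.0, -0.0, 4.2]
contact_force: [0.2, -0.8, 3.1]
gripper_width: 0.0005
```

Request:
step_arm:
  commands:
    - [[0,0,1],0]
    - [[0,0,1],0]
    - [[0,0,0],0]

```text
time_s: 18.88
tcp_pos: [0.542, -0.1196, 0.0519]
eef_rot: [180.0, -0.0, 4.2]
contact_force: [-0.4, -0.2, 3.4]
gripper_width: 0.0003
```

Request:
step_arm:
  commands:
    - [[0,0,0.5],0]
    - [[0,0,0.5],0]
    - [[0,0,0],0]

```text
time_s: 19.25
tcp_pos: [0.542, -0.1196, 0.051]
eef_rot: [180.0, -0.0, 4.2]
contact_force: [0.3, -0.0, 4.5]
gripper_width: 0.0004
```

Request:
step_arm:
  commands:
    - [[0,0,0.5],0]
    - [[0,0,0],0]
    - [[0,0,0],0]

```text
time_s: 19.62
tcp_pos: [0.542, -0.1196, 0.0504]
eef_rot: [180.0, -0.0, 4.2]
contact_force: [1.7, 0.8, 4.8]
gripper_width: 0.0003
```

Request:
step_arm:
  commands:
    - [[0,0,0.5],0]
    - [[0,0,0],0]

```text
time_s: 19.88
tcp_pos: [0.5421, -0.1196, 0.05]
eef_rot: [180.0, -0.0, 4.2]
contact_force: [2.9, -0.0, 5.3]
gripper_width: 0.0002
```

Request:
step_arm:
  commands:
    - [[0,0,0.5],0]
    - [[0,0,0],0]

```text
time_s: 20.12
tcp_pos: [0.5421, -0.1196, 0.0498]
eef_rot: [180.0, -0.0, 4.2]
contact_force: [1.1, 0.4, 7.7]
gripper_width: 0.0003
```

Request:
step_arm:
  commands:
    - [[0,0,0.5],0]
    - [[0,0,0],0]

```text
time_s: 20.38
tcp_pos: [0.5422, -0.1196, 0.0496]
eef_rot: [180.0, -0.1, 4.2]
contact_force: [0.7, 1.1, 11.0]
gripper_width: 0.0004
```

Request:
step_arm:
  commands:
    - [[0,0,0.4],0]
    - [[0,0,0],0]

```text
time_s: 20.62
tcp_pos: [0.5422, -0.1196, 0.0495]
eef_rot: [180.0, -0.1, 4.2]
contact_force: [-0.1, 1.4, 13.5]
gripper_width: 0.0004
```

Run:
```python
from h import *
c=load('w1')
print('red',atz(c,102.5,214.3,.063),'green',atz(c,(99.5)/5-.5+20,(228.5)/5-.5+170,.063))
red=np.array([.4776,.2676]); s=r.get_state(); y=np.radians(s['eef_rot'][2]);print(s['tcp_pos'],s['eef_rot'])
d=red-[.5417,-.1196]
print(d@[np.cos(y),np.sin(y)]*1e3,d@[np.sin(y),-np.cos(y)]*1e3)
```

```text
red [0.47724201 0.26363108 0.063     ] green [0.47016542 0.34508562 0.063     ]
[ 0.54221084 -0.11962279  0.04949141] [ 1.79982978e+02 -6.36762101e-02  4.18940710e+00]
-35.6422890493275 -390.84815111667626
```

Request:
step_arm:
  commands:
    - [[0,0,-6],0]
    - [[0,0,-35],0]
    - [[0,0,-50],0]
    - [[-2,-20,-4],0]
    - [[-4.2,-46,0],0]
    - [[-4.2,-46,0],0]
    - [[-4.2,-46,0],0]
    - [[-4.2,-46,0],0]
    - [[-4.2,-46,0],0]
    - [[-4.2,-46,0],0]
    - [[-4.2,-46,0],0]
    - [[-4.2,-46,0],0]
    - [[0,0,0],0]
    - [[0,0,0],0]
  gripper: 0.45

```text
time_s: 22.38
tcp_pos: [0.477, 0.2639, 0.1424]
eef_rot: [179.9, 0.1, 4.2]
contact_force: [-0.1, -0.7, 0.4]
gripper_width: 0.0482
```

Run:
```python
from h import *
c=snap('wrist','w2');s=snap('scene','s2');crop(s,'s2a',325,150,485,350,3)
```

```text
(no output)
```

View pics/w2.png

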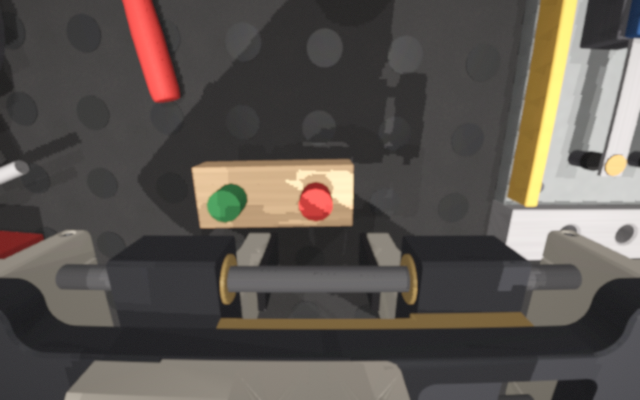

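View pics/s2a.png

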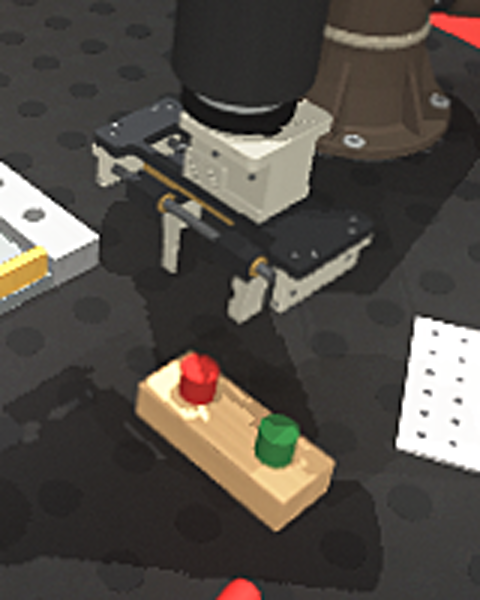

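Run:
```python
from h import *
c=load('w2');crop(c,'w2a',190,150,370,240,4.4)
for p in [(316,203),(316,205)]: print(atz(c,*p,.063),dep(c,*p))
```

```text
[0.47885385 0.26485754 0.063     ] [0.47911908 0.26487197 0.06384971]
[0.47705152 0.26472978 0.063     ] [0.4770537  0.2647299  0.06300684]
```

View pics/w2a.png

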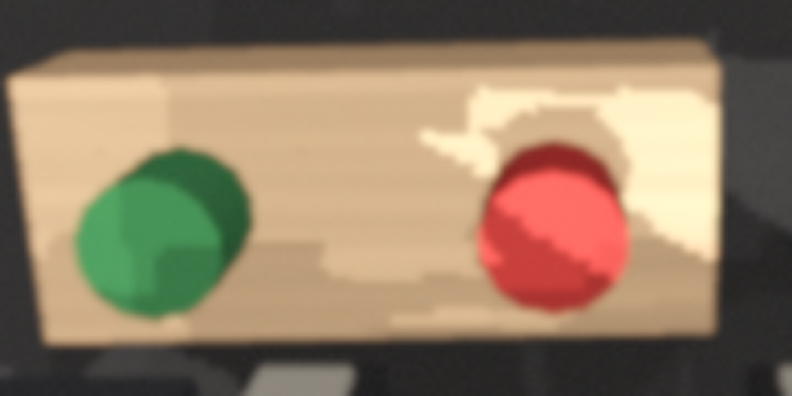

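Request:
step_arm:
  commands:
    - [[1,-1,30],0]
    - [[0,0,38],0]
    - [[0,0,22],0]
    - [[0,0,9],0]
    - [[0,0,3],0]
    - [[0,0,0],0]

```text
time_s: 23.22
tcp_pos: [0.4794, 0.266, 0.0421]
eef_rot: [-180.0, -0.0, 4.1]
contact_force: [-0.1, -0.3, 0.0]
gripper_width: 0.0482
```

Request:
step_arm:
  commands:
    - [[0,0,0],0]
    - [[0,0,0],0]
    - [[0,0,0],0]
    - [[0,0,0],0]
    - [[0,0,0],0]
  gripper: 1
  grip_force: 20

```text
time_s: 23.85
tcp_pos: [0.4792, 0.2661, 0.0419]
eef_rot: [-180.0, -0.0, 4.2]
contact_force: [-1.1, 0.4, 6.2]
gripper_width: 0.028
```

Run:
```python
from h import *
c=snap('wrist','w3');s=snap('scene','s3');crop(s,'s3a',345,220,445,330,6);crop(c,'w3a',190,150,430,320,3.3)
print(r.get_state())
```

```text
{'time_s': 23.95, 'joints': array([ 4.95330064e+01,  1.97732569e+01, -2.83179550e+01,  1.09955265e-02,
       -4.18739581e+01,  4.46366185e+01]), 'qd': array([-0.02462963,  0.05661426, -0.04545661, -0.10251446,  0.09627381,
        0.06456911]), 'joint_torque': array([-3.37763457e-01, -4.59741139e+01,  1.99047768e+01,  4.63136092e+00,
        4.91973013e-01,  5.41030240e-03]), 'tcp_pos': array([0.47918066, 0.26610168, 0.04189724]), 'eef_rot': array([-1.79980376e+02, -2.96975754e-02,  4.17780510e+00]), 'contact_force': array([-1.38475182,  0.54506828,  6.5458751 ]), 'moment': array([-0.10497903,  0.57294329,  0.00674165]), 'gripper_width': 0.02841822518984119}
```

View pics/s3a.png

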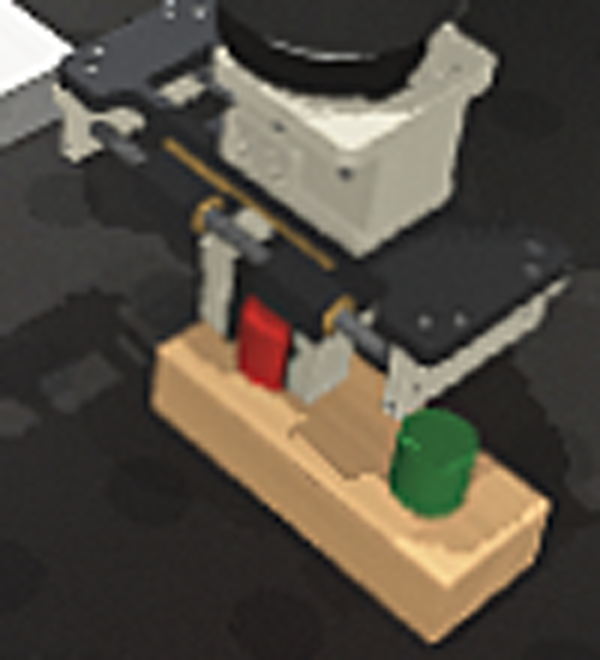

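View pics/w3a.png

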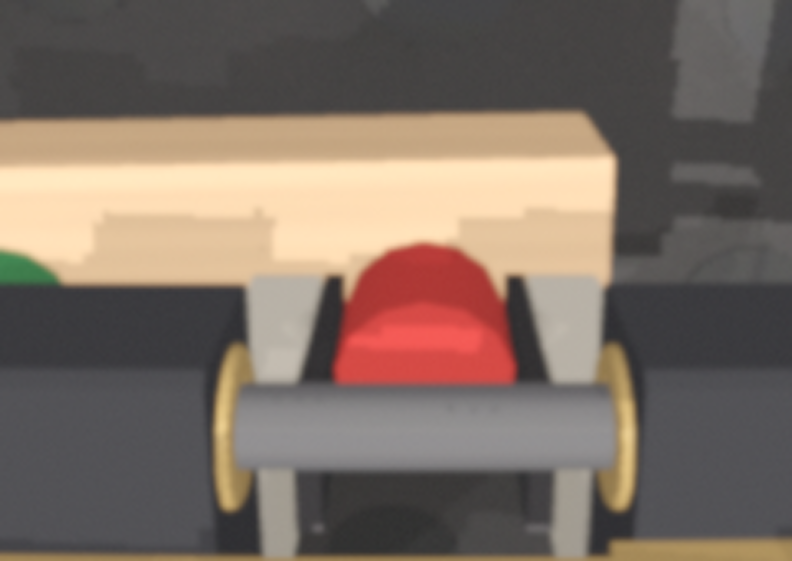

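Request:
step_arm:
  commands:
    - [[0,0,-6],0]
    - [[0,0,-25],0]
    - [[0,0,-40],0]
    - [[0,0,-15],0]
    - [[-3,20,0],0]
    - [[-4.4,42,0],0]
    - [[-4.4,42,0],0]
    - [[-4.4,42,0],0]
    - [[-4.4,42,0],0]
    - [[-4.4,42,0],0]
    - [[-4.4,42,0],0]
    - [[-4.4,42,0],0]
    - [[-4.4,42,0],0]
    - [[-3.9,33,0],0]
    - [[0,0,15],0]
    - [[0,0,15],0]
    - [[0,0,10],0]
    - [[0,0,0],0]
    - [[0,0,0],0]

```text
time_s: 26.32
tcp_pos: [0.4653, -0.1252, 0.0876]
eef_rot: [180.0, 0.0, 4.2]
contact_force: [-0.3, 0.7, -0.4]
gripper_width: 0.0282
```

Run:
```python
from h import *
c=snap('wrist','w4');s=snap('scene','s4');crop(s,'s4a',250,130,370,250,5);crop(c,'w4a',190,150,430,320,3.3)
```

```text
(no output)
```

View pics/s4a.png

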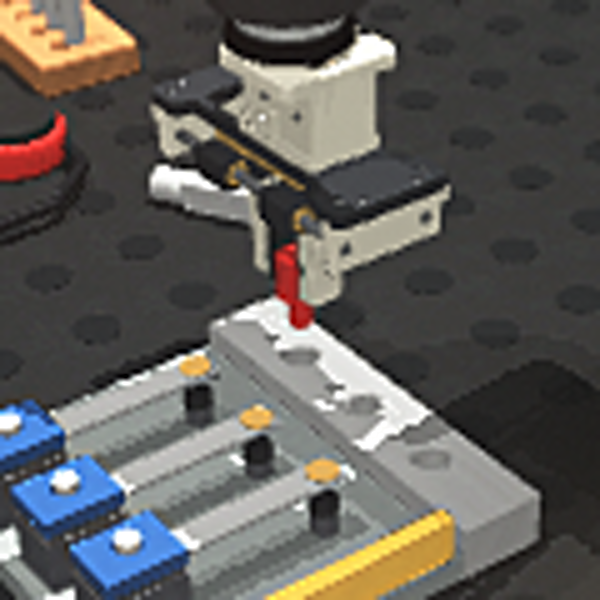

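View pics/w4a.png

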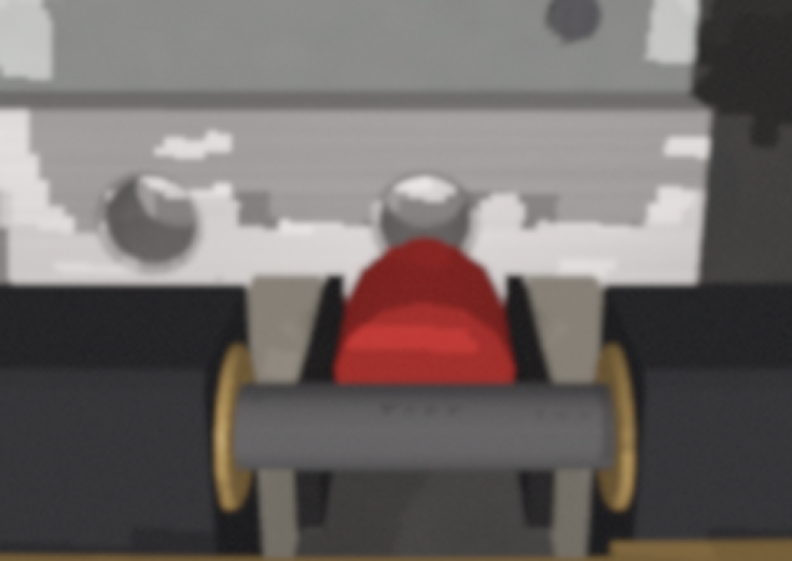

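Run:
```python
from h import *
c=load('w4');st=c['st'];print(st['tcp_pos'])
y=np.radians(4.2);ux=np.array([np.cos(y),np.sin(y)])
f=lambda x,yy:((x+.5)/3.3-.5+190,(yy+.5)/3.3-.5+150)
for n,p,z in [('h2',(152,220),.035),('h3',(424,220),.035),('h3top',(424,173),.035),('rim',(425,239),st['tcp_pos'][2]-.0069)]:
    q=atz(c,*f(*p),z);print(n,q)
print('axis',q[:2]-ux*.015)
s=load('s4')
g=lambda x,yy:((x+.5)/5-.5+250,(yy+.5)/5-.5+130)
for p in [(300,356),(364,405),(431,459)]: print(atz(s,*g(*p),.035))
print('shank bottom',atz(s,*g(300,322),st['tcp_pos'][2]-.0069-.022))
```

```text
[ 0.46527377 -0.12517147  0.08761555]
h2 [ 0.46027223 -0.06228669  0.035     ]
h3 [ 0.46496883 -0.1261123   0.035     ]
h3top [ 0.47646999 -0.12527208  0.035     ]
rim [ 0.47772518 -0.12534944  0.08071555]
axis [ 0.46276547 -0.12644801]
[ 0.466266   -0.12439826  0.035     ]
[ 0.46082736 -0.0589269   0.035     ]
[0.45700125 0.00666749 0.035     ]
shank bottom [ 0.4640172  -0.12682119  0.05871555]
```

Request:
step_arm:
  commands:
    - [[2,-1,6],0]
    - [[0,0,10],0]
    - [[0,0,5],0]
    - [[0,0,3],0]
    - [[0,0,3],0]
    - [[0,0,0],0]
    - [[0,0,0],0]

```text
time_s: 27.3
tcp_pos: [0.4673, -0.124, 0.0606]
eef_rot: [180.0, -0.0, 4.2]
contact_force: [-0.0, 1.5, -1.2]
gripper_width: 0.0282
```

Request:
step_arm:
  commands:
    - [[0,0,2],0]
    - [[0,0,2],0]
    - [[0,0,2],0]
    - [[0,0,0],0]

```text
time_s: 27.8
tcp_pos: [0.467, -0.124, 0.0542]
eef_rot: [180.0, 0.0, 4.2]
contact_force: [-0.4, -0.1, 0.1]
gripper_width: 0.0287
```

Run:
```python
from h import *
c=snap('wrist','w5');s=snap('scene','s5');crop(s,'s5a',250,130,370,250,5);crop(c,'w5a',190,150,430,320,3.3)
```

```text
(no output)
```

View pics/s5a.png

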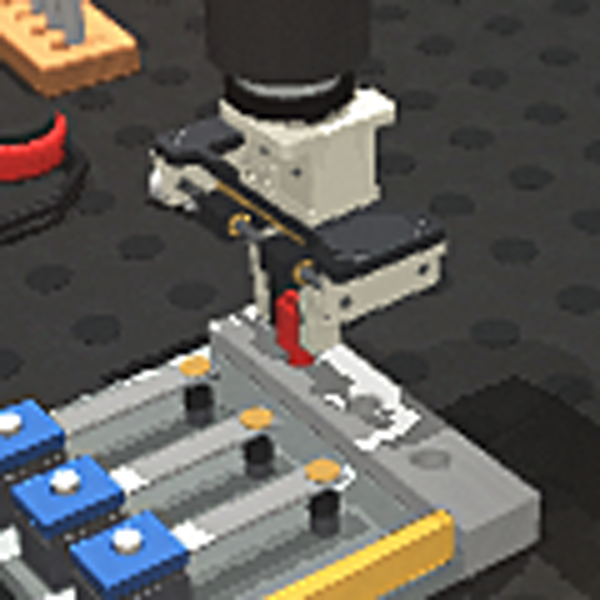

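View pics/w5a.png

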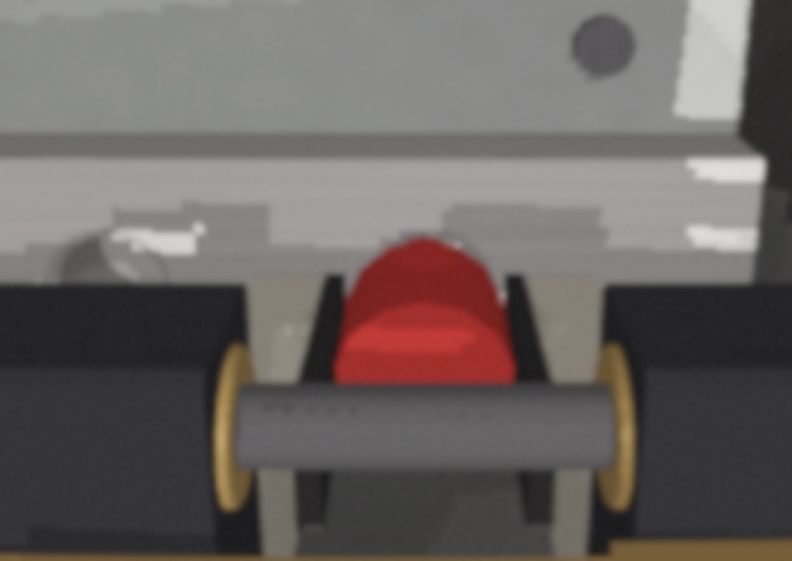

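Request:
step_arm:
  commands:
    - [[0,0,2],0]
    - [[0,0,2],0]
    - [[0,0,2],0]
    - [[0,0,2],0]
    - [[0,0,0],0]

```text
time_s: 28.52
tcp_pos: [0.467, -0.124, 0.0463]
eef_rot: [180.0, 0.0, 4.2]
contact_force: [0.1, -0.8, -0.0]
gripper_width: 0.0282
```

Request:
step_arm:
  commands:
    - [[0,0,1],0]
    - [[0,0,1],0]
    - [[0,0,1],0]
    - [[0,0,0],0]
    - [[0,0,0],0]

```text
time_s: 29.15
tcp_pos: [0.4672, -0.124, 0.0435]
eef_rot: [180.0, 0.0, 4.2]
contact_force: [0.0, -0.5, 0.4]
gripper_width: 0.0282
```

Request:
step_arm:
  commands:
    - [[0,0,0.7],0]
    - [[0,0,0],0]
    - [[0,0,0],0]

```text
time_s: 29.52
tcp_pos: [0.4672, -0.124, 0.0428]
eef_rot: [-180.0, -0.0, 4.2]
contact_force: [-0.2, 0.7, -0.2]
gripper_width: 0.0276
```

Request:
step_arm:
  commands:
    - [[0,0,0.6],0]
    - [[0,0,0],0]
    - [[0,0,0],0]

```text
time_s: 29.9
tcp_pos: [0.4671, -0.124, 0.0421]
eef_rot: [180.0, 0.0, 4.2]
contact_force: [0.7, 0.3, -0.7]
gripper_width: 0.0282
```

Request:
step_arm:
  commands:
    - [[0,0,0.6],0]
    - [[0,0,0],0]
    - [[0,0,0],0]

```text
time_s: 30.28
tcp_pos: [0.4672, -0.124, 0.0419]
eef_rot: [180.0, -0.0, 4.2]
contact_force: [-1.9, 0.7, 5.1]
gripper_width: 0.0281
```

Request:
step_arm:
  commands:
    - [[0,0,0.5],0]
    - [[0,0,0],0]
    - [[0,0,0],0]

```text
time_s: 30.65
tcp_pos: [0.4673, -0.124, 0.0418]
eef_rot: [180.0, -0.0, 4.2]
contact_force: [-3.5, 1.5, 11.2]
gripper_width: 0.0281
```

Request:
step_arm:
  commands:
    - [[0,0,-0.7],0]
    - [[0,0,0],0]

```text
time_s: 30.9
tcp_pos: [0.4673, -0.124, 0.0419]
eef_rot: [180.0, -0.0, 4.2]
contact_force: [-0.4, 0.4, 4.1]
gripper_width: 0.0282
```

Request:
step_arm:
  commands:
    - [[0,0,0],0]
    - [[0,0,0],0]
    - [[0,0,0],0]
    - [[0,0,0],0]
  gripper: 0.45

```text
time_s: 31.4
tcp_pos: [0.4672, -0.124, 0.0417]
eef_rot: [180.0, 0.0, 4.2]
contact_force: [-0.1, 0.2, 0.6]
gripper_width: 0.0479
```

Request:
step_arm:
  commands:
    - [[0,0,-5],0]
    - [[0,0,-12],0]
    - [[0,0,-25],0]
    - [[0,0,-40],0]
    - [[0,0,-40],0]
    - [[0,0,-15],0]
    - [[-3,0,0],0]
    - [[0,0,0],0]
    - [[0,0,0],0]

```text
time_s: 32.52
tcp_pos: [0.4634, -0.1243, 0.1777]
eef_rot: [-180.0, 0.1, 4.2]
contact_force: [0.1, -0.1, -0.2]
gripper_width: 0.0483
```

Run:
```python
from h import *
c=snap('wrist','w6');s=snap('scene','s6');crop(s,'s6a',250,130,370,250,5);crop(c,'w6a',240,120,400,240,5)
```

```text
(no output)
```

View pics/s6a.png

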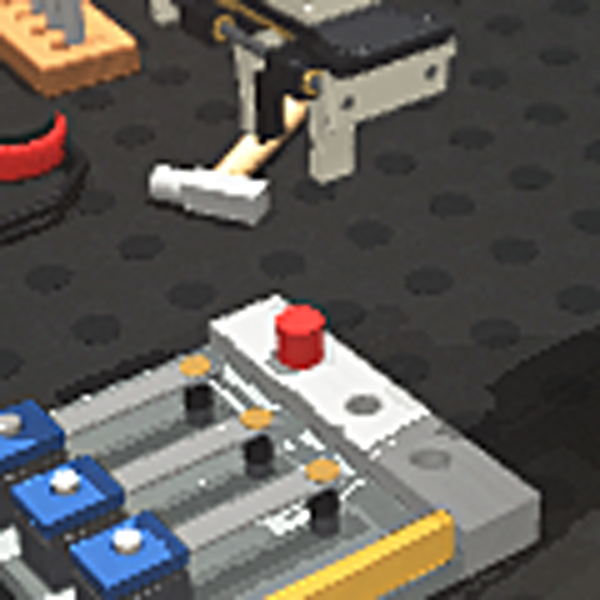

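View pics/w6a.png

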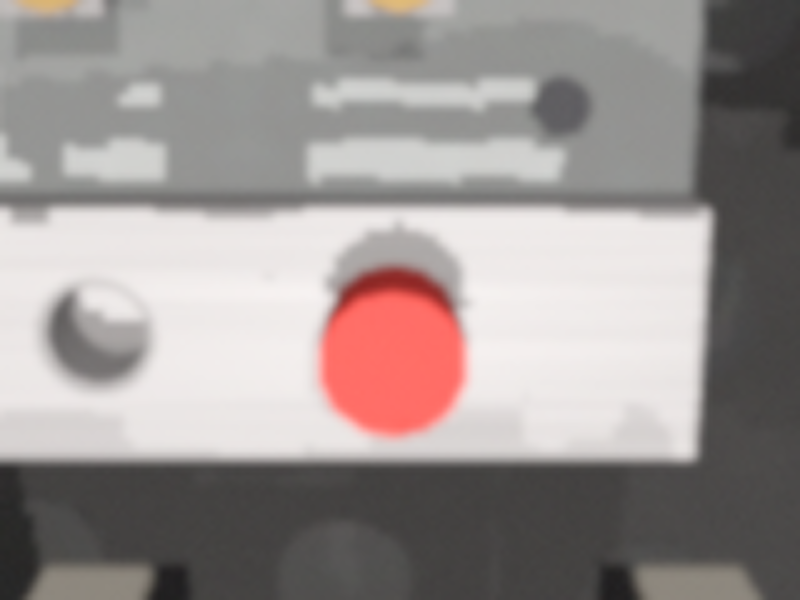

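View pics/s6.png

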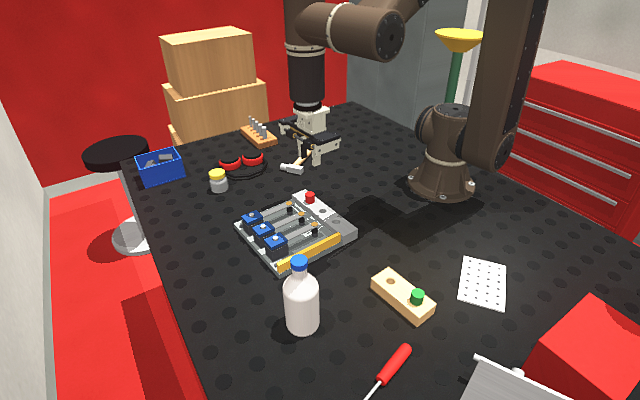

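The red plug stands upright with its head flat on the strip at hole 3 (crop 300,337), holes 1 and 2 are empty, and the green plug is still in the holder. I'll check the head-top height, then hand the job in.

Run:
```python
from h import *
c=load('w6')
for x,y in [(393,362),(345,362),(440,362),(393,320),(393,410)]: print(dep(c,(x+.5)/5-.5+240,(y+.5)/5-.5+120).round(4))
from plant import close_job
print(close_job())
```

```text
[ 0.4656 -0.1251  0.0628]
[ 0.465  -0.1157  0.0629]
[ 0.4666 -0.1342  0.0639]
[ 0.4742 -0.1245  0.0636]
[ 0.4561 -0.1258  0.0636]
the job is handed in; nothing more can be done
None
```

The softest spring is spring 3, and the red plug now stands upright and fully home in the hole in front of it, released. I handed the job in at about 33 s of the 67 s allowed.

I pressed the tips in order with closed fingers. In each case the force began to climb steeply while the tip barely moved, which shows it had reached the stop:

| Spring | Force on reaching the stop | Highest force seen | Verdict |
|---|---|---|---|
| 1 (by the yellow bar) | about 10 N | 15.2 N | sound |
| 2 (middle) | about 9 N | 16.1 N | sound |
| 3 (farthest) | about 5 N | 13.5 N | soft |

- **Placing the plug:** it went into hole 3 with no side load. It seated at the same tool height as in the holder, with an 11 N press.
- **Last checks:** the plug's head top measured 63–64 mm at five points, against 63 mm expected when home. It appeared level, and the gripper was well clear.
- **Everything else:** the green plug was still in its holder in the last picture, and nothing else looked moved.
- **Disagreements:** the force readings carry about 0.7 N of noise, far less than the gap between the springs. The two cameras differed by about 2 mm sideways on where hole 3 was, so I aimed between them. The gripper read 28 mm on the 30 mm head, but the grip held.

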